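Lock the gas vessel's castle nut and leak-check its lid joint

ROBOT

A 6-joint arm with a two-finger parallel gripper is mounted at the origin on a cart in front of the work surface, level with it; the furniture and walls round the work are solid. World frame = base frame: x ahead of the robot, y to its left, z up, the work surface at z = 0. Lengths are in m, angles in rad, forces in N, time in s.
With the tool pointing down it reaches from about 0.35 to 0.875 m from the base axis. Payload 15.5 kg.
Tool frame: the origin (TCP) lies midway between the tips of the shut fingers; the grasp point (between the pads) lies arm.tcp_to_grasp behind it (arm.tcp_to_grasp is the distance from the TCP to the grasp point, in m); z points along the fingers, y is the line along which they close (so a half turn about z gives the same grasp; the last joint's range is limited). The gripper opens to 85 mm and grips with 20 to 120 N. Pads are 22 mm wide; open, the fingers measure 114 mm over their backs; the gripper's body (76 mm by 85 mm) begins 54 mm behind the grasp point. The pads swing forward as they close: fully open they stand 13 mm farther back than shut.
Start: joints at [-1.415, 0.494, 1.345, -0, 1.302, -0.096], TCP at [0.155, -0.605, 0.231] pointing down, gripper open.
Joint ranges: [-2.91, 2.91], [-0.82, 2.16], [0.22, 2.67], [-1.22, 4.37], [0.12, 2.79], [-3.08, 3.08]. Speed limits (rad/s): [1.89, 1.89, 2.57, 3.01, 3.01, 3.01].

INTERFACE

Orientations are given as a rotation vector (axis times angle).
In Python, from cell import arm, optics gives the robot as it stands.
- The arm moves only by the tool servo_tool, never from a script. Its argument "series" is a list of rows, each an object with "delta_pos": the shift along the world's x, y, z in m, a list of three; "angular": the turn, a rotation vector about the world's x, y, z in degrees, a list of three. A call has 1 to 20 rows; each row shifts and turns the commanded pose from where the row before left it; what a row does not reach is not made up. A row lasts 1/12 s, in which the tool goes at most 41.7 mm and 7.16 degrees, less where a joint would pass 70% of its speed; a pose out of reach is approached as far as the arm can. A call is refused whole if a number of a shift passes 0.0417 or a number of a turn 7.16, either way. A call with a gripper value outside its range is refused whole. "jaw" is the closure in counts, from 0 (fully open) to 255 (shut), set as the call begins (left out, the last holds). The fingers move at their own pace and stop on an object; "force" is the grip in N (left out, the last holds). Time passes only in rows, so rows that do not move let the fingers close. It gives the time, the measured TCP pose, the force, the opening and the grip force at its end, in the units of the state.
- arm.state(): the state, without advancing time (a new reading comes with each control period).
- optics.capture(name): name is "side" or "top" or "wrist"; returns (picture, depth): 420x560x3 uint8, red, green, blue; 420x560 float32, m along the optical axis (not along the pixel's ray), 0 where there is no reading.
- optics.camera_params(name): a dict with "mtx" (3x3 intrinsics, pixels), "extrinsics" (4x4, takes a point from camera to world coordinates); the wrist camera has in their place "tool_from_camera" (4x4, takes a point from camera to tool coordinates, whose origin is the TCP and whose axes are the flange's). Camera axes: x right, y up, looking along -z (the intrinsics and any distortion apply to the point x, -y, -z); pixel columns grow to the right and rows downward; lengths in m; the calibration is good to about 2 mm. A picture is of the moment at which its call begins: read the wrist's pose just before it. camera_params takes no time and is no camera call.
- arm.finish_job(): hands the job in; it is judged then, once.
The state is a dict: "time": time; "q": joint angles; "dq": joint speeds; "effort": joint torques, N m; "tcp_pos": TCP position; "tcp_rot": TCP orientation; "contact_force": force on the tool from outside, world axes, zero at the start; "wrist_torque": the same for the moment, N m; "opening": finger opening in m; "gripper_force": force on a finger pad.
Only numpy, scipy, OpenCV 4.12 (cv2) and the standard library are available. Lean on these libraries where they do the work, as an engineer would, in place of code of your own. Each camera call takes 0.05 s, during which the arm holds its last target. There are 200 camera calls.

TASK

Finish closing the small gas vessel: turn the castle nut on its crossbar clockwise (tighter), just until its next slot lines up with the cotter hole through the stud, and no further. Then take the pen leak detector out of its stand and guide its tip slowly, at about 3 cm/s, right along the joint where the lid's edge meets the flange, without pressing: first the near side from close beside the left guide post to close beside the right one, then over the crossbar and back along the far side from right post to left post. Finally put the detector back upright in its stand, fully home, leaving the jars, beaker and wash bottle undisturbed.

Things in the scene. Friction and masses are not known exactly. Their poses are not given: they have to be found in the camera images.
- gas_vessel: Small aluminium gas vessel, fixed. Origin: centre of its underside, z up. Its -x side (brass hose nozzle low down, out to 92 mm from the axis) faces the robot give or take 35 degrees; +y is its left. Flange 158 mm across, flat top at z = 60 mm, screw heads (2 mm high) on it more than 68 mm from the axis. Lid: 104 mm steel disc on the flange, upright edge z = 60 to 70 mm, top 72 mm, middle 80 mm.
- joint_center (a point): Centre of the joint to check: the level circle of radius 52 mm, 60 mm above the vessel's underside, where the lid's edge meets the flange top (dark gasket line). Right is a tip centred 4 to 8 mm outside the lid's edge and 2 to 5 mm above the flange; up to 10 mm from the edge and 10 mm above the flange counts. Axes as the vessel's.
- crossbar_center (a point): Centre of the crossbar's top face, 98 mm above the vessel's underside, axes as the vessel's. Bar 26 mm wide, 16 mm thick, along y, over two 14 mm guide posts at y = +68 and -68 mm (end bosses 26 mm, cap nuts to z = 109 mm of the vessel). It covers the joint near the posts: each side is the arc from about 60 degrees left to 60 degrees right of the vessel's -x (near) or +x (far) direction.
- castle_nut (a joint): Castle nut, a hinge (rad) that turns stiffly (0.12 N m) and stays where left. Grows clockwise from above (tighter). 0: the next slot lines up with the cotter hole; starts between -0.95 and -0.3. Slots are 60 degrees apart. Within 0.1 is lined up; past 0.25 is overtightened. At value q the nut's heading is the vessel's yaw minus q.
- nut_center (a point): Centre of the nut's hexagon, 116 mm above the vessel's underside, on a 19 mm stud (top 144 mm; its 6 mm cotter hole runs along the vessel's x at 134.5 mm; a line scribed on the stud's end shows it). Hexagon 41 mm across flats, 24 mm high; crown with six 7 mm slots above, to 139 mm; 48 mm washer below. Axes turn with the nut: x is square to two flats, along a slot; other flats at 60 and 120 degrees.
- leak_detector: Pen leak detector, cordless, 180 mm long, about 120 g. Origin: point of its tip; z runs along it to the other end. Steel stem of 6 mm diameter up to 62 mm, black cone to 29 mm diameter at 78 mm, black body to 98 mm, black collar of 51 mm diameter at 98 to 103 mm, then a white round barrel of 25 mm diameter to 180 mm, where it is gripped.
- detector_tip (a point): Point of the detector's tip (same as its origin).
- detector_grip (a point): Point on the detector's axis in the white barrel, 140 mm from the tip.
- detector_stand: Detector's stand, fixed: round grey foot (100 mm across, 10 mm high) with an upright tube, 34 mm bore, flaring to a 44 mm mouth (54 mm outside) at z = 112 mm. Origin: centre of its underside. Fully home, the detector stands upright, tip down in the tube, collar on the rim: tip 14 mm above the stand's underside, with up to 3 mm of side play.
- small_jar: Bystander: jar of 54 mm diameter, 57 mm high, origin under its centre.
- beaker: Bystander: beaker of 94 mm diameter, 112 mm high, origin under its centre.
- wash_bottle: Bystander: wash bottle 92x64 mm, 186 mm high, origin under its centre.
- large_jar: Bystander: jar of 68 mm diameter, 67 mm high, origin under its centre.

How it is judged:
On the way, in this order (a step that is already met when the one before it is completed fails the run):
1. the castle nut is turned clockwise until its next slot lines up with the cotter hole (within 0.1 rad) and stands still (value of joint castle_nut between -0.1 and 0.1 rad and velocity of joint castle_nut between -0.05 and 0.05 rad/s), for 0.3 s.
2. near side of the joint, left to right, stretch 1 of 4: the tip passes slowly (under 6 cm/s) within 10 mm of the joint (x of detector_tip in the frame of gas_vessel below 0 m and y of detector_tip in the frame of gas_vessel between 0.026 and 0.044 m and horizontal distance between detector_tip and gas_vessel between 0.048 and 0.062 m and z of detector_tip in the frame of gas_vessel below 0.07 m), for 0.3 s.
3. near side of the joint, left to right, stretch 2 of 4: the tip passes slowly (under 6 cm/s) within 10 mm of the joint (x of detector_tip in the frame of gas_vessel below 0 m and y of detector_tip in the frame of gas_vessel between 0.003 and 0.021 m and horizontal distance between detector_tip and gas_vessel between 0.048 and 0.062 m and z of detector_tip in the frame of gas_vessel below 0.07 m), for 0.3 s.
4. near side of the joint, left to right, stretch 3 of 4: the tip passes slowly (under 6 cm/s) within 10 mm of the joint (x of detector_tip in the frame of gas_vessel below 0 m and y of detector_tip in the frame of gas_vessel between -0.021 and -0.003 m and horizontal distance between detector_tip and gas_vessel between 0.048 and 0.062 m and z of detector_tip in the frame of gas_vessel below 0.07 m), for 0.3 s.
5. near side of the joint, left to right, stretch 4 of 4: the tip passes slowly (under 6 cm/s) within 10 mm of the joint (x of detector_tip in the frame of gas_vessel below 0 m and y of detector_tip in the frame of gas_vessel between -0.044 and -0.026 m and horizontal distance between detector_tip and gas_vessel between 0.048 and 0.062 m and z of detector_tip in the frame of gas_vessel below 0.07 m), for 0.3 s.
6. far side of the joint, right to left, stretch 1 of 4: the tip passes slowly (under 6 cm/s) within 10 mm of the joint (x of detector_tip in the frame of gas_vessel above 0 m and y of detector_tip in the frame of gas_vessel between -0.044 and -0.026 m and horizontal distance between detector_tip and gas_vessel between 0.048 and 0.062 m and z of detector_tip in the frame of gas_vessel below 0.07 m), for 0.3 s.
7. far side of the joint, right to left, stretch 2 of 4: the tip passes slowly (under 6 cm/s) within 10 mm of the joint (x of detector_tip in the frame of gas_vessel above 0 m and y of detector_tip in the frame of gas_vessel between -0.021 and -0.003 m and horizontal distance between detector_tip and gas_vessel between 0.048 and 0.062 m and z of detector_tip in the frame of gas_vessel below 0.07 m), for 0.3 s.
8. far side of the joint, right to left, stretch 3 of 4: the tip passes slowly (under 6 cm/s) within 10 mm of the joint (x of detector_tip in the frame of gas_vessel above 0 m and y of detector_tip in the frame of gas_vessel between 0.003 and 0.021 m and horizontal distance between detector_tip and gas_vessel between 0.048 and 0.062 m and z of detector_tip in the frame of gas_vessel below 0.07 m), for 0.3 s.
9. far side of the joint, right to left, stretch 4 of 4: the tip passes slowly (under 6 cm/s) within 10 mm of the joint (x of detector_tip in the frame of gas_vessel above 0 m and y of detector_tip in the frame of gas_vessel between 0.026 and 0.044 m and horizontal distance between detector_tip and gas_vessel between 0.048 and 0.062 m and z of detector_tip in the frame of gas_vessel below 0.07 m), for 0.3 s.
At the end, for the whole second after the job is handed in: The nut's slot is still lined up with the cotter hole (within 0.1 rad); the detector stands in its stand, upright within 0.12 rad, within 8 mm of the stand's axis, its tip 9 to 20 mm above the stand's underside (collar on the rim), at rest; the bystanders stand upright (value of joint castle_nut between -0.1 and 0.1 rad and horizontal distance between leak_detector and detector_stand below 0.008 m and z of leak_detector in the frame of detector_stand between 0.009 and 0.02 m and angle between leak_detector's own z axis and vertical below 0.12 rad and linear speed of leak_detector below 0.02 m/s and angle between each of small_jar, beaker, wash_bottle, large_jar's own z axis and vertical below 0.1 rad); the robot touches nothing.
It fails at once if the nut is turned past the slot (over 0.25 rad) (value of joint castle_nut above 0.25 rad).
It fails at once if the detector is pressed on the vessel (over 15 N) (contact force between leak_detector and gas_vessel above 15 N).
It fails at once if a jar, the beaker or the wash bottle is moved (over 25 mm) (distance of any of small_jar, beaker, wash_bottle, large_jar from where it was at the start of the episode above 0.025 m).
It also fails if it takes over 72 s, if anything falls off the work surface, if the arm or the gripper's body presses on something with over 40 N, if the wrist force passes 120 N, or if a joint passes its speed limit or range.

## Working session

There is one attempt and no reset: what is moved stays moved. The work goes in short steps, Python scripts to look and compute and a tool call to move; the robot and the scene stay as the last step left them, time stands still between calls to the robot, and variables do not carry over. Pictures are saved under pics/ and viewed, at most 10 in all, crops included, and the job is handed in when it is done.

Besides the shell and the picture viewer there is one more tool, called after "Emit:" by a JSON object that holds its "op" and its "data". servo_tool: Moves the arm, as the interface text tells. Its arguments: {"type":"object","properties":{"series":{"type":"array","items":{"type":"object","properties":{"delta_pos":{"type":"array","items":{"type":"number"}},"angular":{"type":"array","items":{"type":"number"}}}}},"jaw":{"type":"number"},"force":{"type":"number"}},"required":["series"]}

```bash
mkdir -p pics; ls
python3 - <<'E'
from cell import arm, optics
import cv2,numpy as np
print(arm.tcp_to_grasp, arm.state())
for n in("side","top","wrist"):
    p=optics.camera_params(n); print(n,{k:np.round(v,3).tolist() if not isinstance(v,str) else v for k,v in p.items()})
ims=[]
for n in("side","top"):
    im,d=optics.capture(n); np.savez("%s0.npz"%n,im=im,d=d); cv2.imwrite(f"pics/{n}0.png",im[:,:,::-1])
E
```

```text
pics
0.0187 {'time': 0.0, 'q': array([-1.41551984e+00,  4.94211297e-01,  1.34613026e+00,  2.30966438e-05,
        1.30248732e+00, -9.55062942e-02]), 'dq': array([ 0.00117553, -0.00044762,  0.00077805,  0.00029067,  0.00046169,
       -0.00082428]), 'effort': array([-8.82265682e-03, -8.82182622e+01, -3.83870065e+01, -9.70758083e-04,
        1.02597009e-02,  3.47995774e-05]), 'tcp_pos': array([ 0.15505283, -0.60509484,  0.23068306]), 'tcp_rot': array([-3.11570194e+00, -3.92733005e-01,  2.30544393e-05]), 'contact_force': array([ 0.66855801,  0.18775462, -0.98777673]), 'wrist_torque': array([-0.08535441,  0.0479939 ,  0.01440843]), 'gripper_force': 0.0, 'opening': 0.08552315105046239}
side {'mtx': [[542.332, 0.0, 285.281], [0.0, 542.332, 204.383], [0.0, 0.0, 1.0]], 'extrinsics': [[-0.675, 0.575, -0.462, -0.156], [-0.737, -0.511, 0.442, 0.454], [0.017, 0.639, 0.769, 1.272], [0.0, 0.0, 0.0, 1.0]]}
top {'mtx': [[453.371, 0.0, 274.616], [0.0, 453.371, 202.243], [0.0, 0.0, 1.0]], 'extrinsics': [[-0.006, 0.997, -0.071, 0.479], [-1.0, -0.005, 0.007, -0.191], [0.007, 0.071, 0.997, 1.428], [0.0, 0.0, 0.0, 1.0]]}
wrist {'mtx': [[372.601, 0.0, 274.059], [0.0, 372.601, 205.881], [0.0, 0.0, 1.0]], 'tool_from_camera': [[0.001, 0.954, 0.299, 0.078], [1.0, -0.001, 0.0, 0.001], [0.0, 0.299, -0.954, -0.142], [0.0, 0.0, 0.0, 1.0]]}
```

View pics/side0.png

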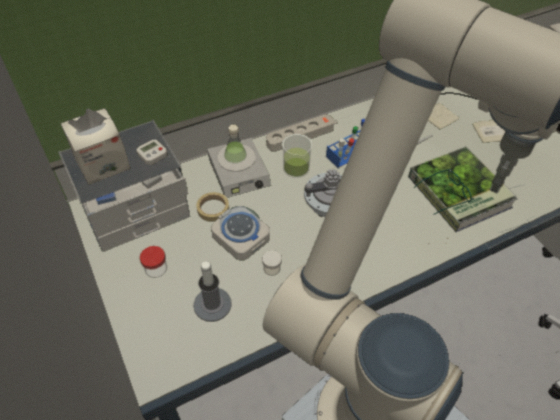

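View pics/top0.png

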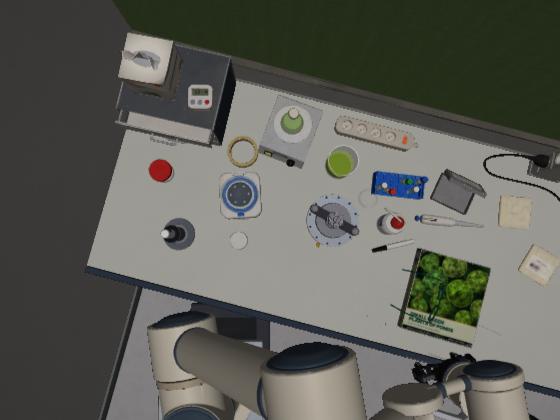

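The top view shows the vessel at about (333,219) with its nozzle near (319,243). The stand foot is at (178,233) with the detector head at (168,234). The jars are at (160,170) and (238,241), the beaker at (342,162) and the wash bottle at (393,224). The side view shows the detector at (208,285), and the arm partly hides the vessel.

```bash
cat > h.py <<'E'
import numpy as np, cv2
from scipy.spatial.transform import Rotation as R
from cell import arm, optics
def cam(n,st=None):
    p=optics.camera_params(n); K=np.array(p["mtx"])
    if n!="wrist": return K,np.array(p["extrinsics"])
    T=np.eye(4); T[:3,:3]=R.from_rotvec(st["tcp_rot"]).as_matrix(); T[:3,3]=st["tcp_pos"]
    return K,T@np.array(p["tool_from_camera"])
def rays(K,E,uv):
    uv=np.atleast_2d(uv).astype(float)
    d=np.c_[(uv[:,0]-K[0,2])/K[0,0],-(uv[:,1]-K[1,2])/K[1,1],-np.ones(len(uv))]
    return E[:3,3],d@E[:3,:3].T
def onz(K,E,uv,z):
    o,d=rays(K,E,uv); return o+d*((z-o[2])/d[:,2])[:,None]
def cloud(K,E,D):
    v,u=np.indices(D.shape); o,d=rays(K,E,np.c_[u.ravel(),v.ravel()])
    return (o+d*D.ravel()[:,None]).reshape(D.shape+(3,))
def proj(K,E,P):
    c=(np.atleast_2d(P)-E[:3,3])@E[:3,:3]; return np.c_[K[0,0]*c[:,0]/-c[:,2]+K[0,2],-K[1,1]*c[:,1]/-c[:,2]+K[1,2]]
E
python3 - <<'E'
from h import *
f=np.load("top0.npz"); im,D=f["im"],f["d"]; K,E=cam("top")
P=cloud(K,E,D)
def blob(u,v,r,zlo,zhi):
    s=P[v-r:v+r,u-r:u+r].reshape(-1,3); dd=D[v-r:v+r,u-r:u+r].ravel()
    s=s[(dd>0)&(s[:,2]>zlo)&(s[:,2]<zhi)]
    return len(s),np.round(s.mean(0),3),np.round((s.min(0)+s.max(0))/2,3),np.round(s.min(0),3),np.round(s.max(0),3)
print("table",blob(290,260,6,-1,1))
print("flange",blob(333,219,32,.045,.085))
print("bar",blob(333,219,32,.088,.112))
print("stud",blob(333,219,32,.125,.16))
print("det",blob(168,234,22,.14,.25))
print("collar",blob(175,234,25,.1,.13))
print("foot",blob(178,233,22,.004,.03))
print("redjar",blob(160,170,16,.03,.1)); print("smalljar",blob(238,241,14,.03,.1)); print("beaker",blob(342,162,22,.08,.2)); print("wash",blob(393,224,22,.1,.25))
for uv,z in (((178,233),.01),((333,219),.06),((319,243),.04),((317,206),.098),((352,232),.098)): print(uv,onz(K,E,uv,z))
E
```

```text
table (143, array([ 0.4  , -0.246, -0.002]), array([ 0.4  , -0.247, -0.001]), array([ 0.383, -0.264, -0.009]), array([ 0.418, -0.229,  0.007]))
flange (1602, array([ 0.519, -0.372,  0.063]), array([ 0.52 , -0.375,  0.065]), array([ 0.443, -0.453,  0.045]), array([ 0.598, -0.296,  0.084]))
bar (352, array([ 0.521, -0.373,  0.099]), array([ 0.52 , -0.375,  0.101]), array([ 0.476, -0.445,  0.09 ]), array([ 0.565, -0.304,  0.112]))
stud (167, array([ 0.521, -0.373,  0.135]), array([ 0.521, -0.375,  0.135]), array([ 0.499, -0.396,  0.125]), array([ 0.542, -0.353,  0.146]))
det (92, array([0.482, 0.097, 0.184]), array([0.482, 0.099, 0.171]), array([0.471, 0.088, 0.142]), array([0.493, 0.111, 0.199]))
collar (165, array([0.483, 0.094, 0.115]), array([0.483, 0.099, 0.117]), array([0.459, 0.075, 0.108]), array([0.508, 0.123, 0.126]))
foot (508, array([0.481, 0.09 , 0.009]), array([0.487, 0.103, 0.016]), array([0.42 , 0.036, 0.004]), array([0.554, 0.17 , 0.029]))
redjar (420, array([0.674, 0.145, 0.064]), array([0.674, 0.147, 0.052]), array([0.642, 0.114, 0.03 ]), array([0.706, 0.179, 0.073]))
smalljar (250, array([ 0.462, -0.09 ,  0.055]), array([ 0.461, -0.091,  0.052]), array([ 0.436, -0.116,  0.041]), array([ 0.487, -0.065,  0.064]))
beaker (249, array([ 0.701, -0.407,  0.105]), array([ 0.694, -0.401,  0.098]), array([ 0.646, -0.446,  0.08 ]), array([ 0.742, -0.357,  0.117]))
wash (348, array([ 0.512, -0.542,  0.13 ]), array([ 0.516, -0.54 ,  0.143]), array([ 0.481, -0.577,  0.101]), array([ 0.55 , -0.502,  0.186]))
(178, 233) [[0.48514711 0.10080261 0.01      ]]
(333, 219) [[ 0.52446059 -0.37633259  0.06      ]]
(319, 243) [[ 0.45215347 -0.33521461  0.04      ]]
(317, 206) [[ 0.56165774 -0.32465117  0.098     ]]
(352, 232) [[ 0.48480204 -0.42632285  0.098     ]]
```

Emit:
{"op": "servo_tool", "data": {"series": [{"delta_pos": [0.0243,0.0154,0.0037]},{"delta_pos": [0.0243,0.0154,0.0037]},{"delta_pos": [0.0243,0.0154,0.0037]},{"delta_pos": [0.0243,0.0154,0.0037]},{"delta_pos": [0.0243,0.0154,0.0037]},{"delta_pos": [0.0243,0.0154,0.0037]},{"delta_pos": [0.0243,0.0154,0.0037]},{"delta_pos": [0.0243,0.0154,0.0037]},{"delta_pos": [0.0243,0.0154,0.0037]},{"delta_pos": [0.0243,0.0154,0.0037]},{"delta_pos": [0.0243,0.0154,0.0037]},{"delta_pos": [0.0243,0.0154,0.0037]},{"delta_pos": [0.0243,0.0154,0.0037]},{"delta_pos": [0.0243,0.0154,0.0037]},{"delta_pos": [0.0243,0.0154,0.0037]},{"delta_pos": [0,0,0]},{"delta_pos": [0,0,0]}]}}

```text
validation failed for argument at $.se...
```

Run:
```python
from h import *
st=arm.state(); im,D=optics.capture("wrist"); im2,D2=optics.capture("side")
print(st["q"],st["time"])
np.savez("w1.npz",im=im,d=D,p=st["tcp_pos"],r=st["tcp_rot"]); np.savez("side1.npz",im=im2,d=D2)
cv2.imwrite("pics/w1.png",im[:,:,::-1])
```

```text
[-1.41549538e+00  4.94129317e-01  1.34609916e+00  9.48643260e-06
  1.30247910e+00 -9.54944723e-02] 0.1
```

View pics/w1.png

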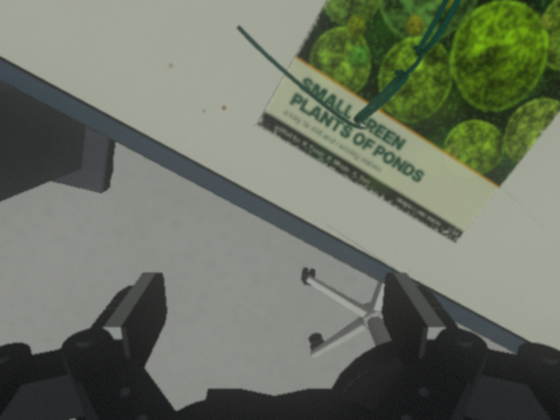

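The call was refused, probably because "angular" must be in every row, so this wrist picture is still from the start pose and shows the box at (380,110). I'll repeat the move with both fields.

Emit:
{"op": "servo_tool", "data": {"series": [{"delta_pos": [0.0243,0.0154,0.0037],"angular": [0,0,0]},{"delta_pos": [0.0243,0.0154,0.0037],"angular": [0,0,0]},{"delta_pos": [0.0243,0.0154,0.0037],"angular": [0,0,0]},{"delta_pos": [0.0243,0.0154,0.0037],"angular": [0,0,0]},{"delta_pos": [0.0243,0.0154,0.0037],"angular": [0,0,0]},{"delta_pos": [0.0243,0.0154,0.0037],"angular": [0,0,0]},{"delta_pos": [0.0243,0.0154,0.0037],"angular": [0,0,0]},{"delta_pos": [0.0243,0.0154,0.0037],"angular": [0,0,0]},{"delta_pos": [0.0243,0.0154,0.0037],"angular": [0,0,0]},{"delta_pos": [0.0243,0.0154,0.0037],"angular": [0,0,0]},{"delta_pos": [0.0243,0.0154,0.0037],"angular": [0,0,0]},{"delta_pos": [0.0243,0.0154,0.0037],"angular": [0,0,0]},{"delta_pos": [0.0243,0.0154,0.0037],"angular": [0,0,0]},{"delta_pos": [0.0243,0.0154,0.0037],"angular": [0,0,0]},{"delta_pos": [0.0243,0.0154,0.0037],"angular": [0,0,0]},{"delta_pos": [0,0,0],"angular": [0,0,0]},{"delta_pos": [0,0,0],"angular": [0,0,0]}], "jaw": 0, "force": 20}}

```text
time: 1.62
tcp_pos: [0.5206, -0.3735, 0.2866]
tcp_rot: [-3.116, -0.396, 0.0]
contact_force: [-0.5, -0.5, -1.2]
opening: 0.0855
gripper_force: 0.0
```

Run:
```python
from h import *
st=arm.state(); im,D=optics.capture("wrist"); im2,D2=optics.capture("side")
print(st["q"],st["time"])
np.savez("w2.npz",im=im,d=D,p=st["tcp_pos"],r=st["tcp_rot"]); np.savez("side2.npz",im=im2,d=D2)
cv2.imwrite("pics/w2.png",im[:,:,::-1])
K,E=cam("wrist",st); P=cloud(K,E,D); ok=(D>0)
def s(lo,hi,c=(.521,-.374),r=.1):
    m=ok&(P[...,2]>lo)&(P[...,2]<hi)&(np.hypot(P[...,0]-c[0],P[...,1]-c[1])<r); return P[m]
for lo,hi,r in((.052,.066,.09),(.09,.103,.1),(.13,.15,.04),(.13,.1415,.04),(.1418,.15,.012)):
    q=s(lo,hi,r=r); 
    if len(q): print(lo,hi,len(q),q.mean(0).round(4),((q.min(0)+q.max(0))/2).round(4))
```

```text
[-7.15478915e-01  4.72856007e-01  1.22600900e+00  9.30796766e-06
  1.44286800e+00  6.02328145e-01] 1.6167
0.052 0.066 8764 [ 0.5316 -0.3752  0.0597] [ 0.5232 -0.3756  0.061 ]
0.09 0.103 2615 [ 0.5281 -0.3707  0.0974] [ 0.5235 -0.3755  0.0965]
0.13 0.15 1490 [ 0.5245 -0.3752  0.1394] [ 0.5233 -0.3754  0.1378]
0.13 0.1415 1083 [ 0.5248 -0.3751  0.1378] [ 0.5233 -0.3754  0.1357]
0.1418 0.15 406 [ 0.5237 -0.3755  0.1435] [ 0.5236 -0.3757  0.1437]
```

View pics/w2.png

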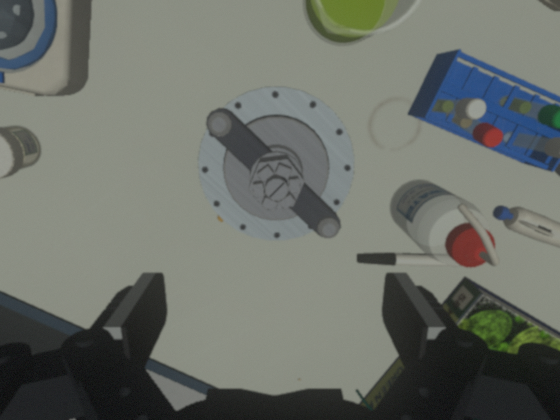

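The wrist picture shows the nut at (277,182), the crossbar's end caps at (219,123) and (327,225), and the lid disc around (277,168). The jar is at the left edge and the wash bottle at the right. Next I measure the bar heading and the slot phase.

```bash
cat > nut.py <<'E'
from h import *
def run(fn,png,c0=(.5235,-.3755)):
    f=np.load(fn); im,D=f["im"],f["d"]; K,E=cam("wrist",dict(tcp_pos=f["p"],tcp_rot=f["r"])); P=cloud(K,E,D)
    c=np.array(c0); rr=np.hypot(P[...,0]-c[0],P[...,1]-c[1])
    b=P[(D>0)&(P[...,2]>.099)&(P[...,2]<.112)&(rr>.03)&(rr<.09)][:,:2]-c
    w,V=np.linalg.eigh(np.cov(b.T)); y=V[:,1]*np.sign(V[1,1]); print("bar yaw deg",np.degrees(np.arctan2(y[1],y[0]))-90)
    e=[b[(b@y)*s>.057].mean(0)+c for s in(1,-1)]; print("bosses",e,np.mean(e,0),np.degrees(np.arctan2(*(e[0]-e[1])[::-1]))-90)
    st=P[(D>0)&(P[...,2]>.1415)&(rr<.013)]; cs=st[:,:2].mean(0); print("stud",cs)
    g=cv2.cvtColor(im,cv2.COLOR_RGB2GRAY).astype(np.float32)
    def sample(z,A,src,c):
        pts=np.c_[c[0]+A[0],c[1]+A[1],np.full(len(A[0]),z)]; uv=proj(K,E,pts).astype(np.float32)
        return cv2.remap(src,uv[:,0][:,None],uv[:,1][:,None],cv2.INTER_LINEAR)[:,0]
    th=np.radians(np.arange(0,360,2))
    Z=P[...,2].astype(np.float32)
    for z,src,nm,rs in((.139,g,"grey",(.0125,.014,.0155,.017)),(.139,Z,"height",(.0125,.014,.0155,.017))):
        prof=np.mean([sample(z,(r*np.cos(th),r*np.sin(th)),src,c) for r in rs],0)
        F=np.sum(prof*np.exp(-6j*th)); # min phase
        print(nm,"slot min at",np.degrees((-np.angle(-F))/-6)%60,"amp",abs(F)/len(th)*2,"vs mean",prof.mean())
    n=600; s=.0001*1.2; X,Y=np.meshgrid((np.arange(n)-n/2)*s,(np.arange(n)-n/2)*s)
    o=sample(.139,(-Y.ravel(),-X.ravel()),g,c).reshape(n,n); o=cv2.convertScaleAbs(o,alpha=1.6,beta=-20)
    cv2.imwrite(png,o)
if __name__=="__main__":
    import sys; run(*sys.argv[1:])
E
python3 nut.py w2.npz pics/n2.png
```

```text
bar yaw deg -29.691765990979448
bosses [array([ 0.55756656, -0.31719116]), array([ 0.49124253, -0.43349127])] [ 0.52440455 -0.37534122] -29.69539885801833
stud [ 0.53153032 -0.3735723 ]
grey slot min at 38.30751160028838 amp 9.045873361765329 vs mean 106.47117
height slot min at 40.90450900942032 amp 0.003901184970293903 vs mean 0.13750854Traceback (most recent call last):
  File "nut.py", line 23, in <module>
    import sys; run(*sys.argv[1:])
                ~~~^^^^^^^^^^^^^^^
  File "nut.py", line 20, in run
    o=sample(.139,(-Y.ravel(),-X.ravel()),g,c).reshape(n,n); o=cv2.convertScaleAbs(o,alpha=1.6,beta=-20)
      ~~~~~~^^^^^^^^^^^^^^^^^^^^^^^^^^^^^^^^^^
  File "nut.py", line 12, in sample
    return cv2.remap(src,uv[:,0][:,None],uv[:,1][:,None],cv2.INTER_LINEAR)[:,0]
           ~~~~~~~~~^^^^^^^^^^^^^^^^^^^^^^^^^^^^^^^^^^^^^^^^^^^^^^^^^^^^^^
cv2.error: OpenCV(4.12.0) /io/opencv/modules/imgproc/src/imgwarp.cpp:1713: error: (-215:Assertion failed) dst.cols < SHRT_MAX && dst.rows < SHRT_MAX && src.cols < SHRT_MAX && src.rows < SHRT_MAX in function 'remap'
```

```bash
sed -i 's|(-np.angle(-F))/-6|-np.angle(-F)/6|; s|return cv2.remap.*|return cv2.remap(src,uv[:,0].reshape(-1,300 if len(uv)>1000 else 1),uv[:,1].reshape(-1,300 if len(uv)>1000 else 1),cv2.INTER_LINEAR).ravel()|; s|n=600; s=.0001\*1.2|n=600; s=.00012|' nut.py
python3 nut.py w2.npz pics/n2.png
```

```text
bar yaw deg -29.691765990979448
bosses [array([ 0.55756656, -0.31719116]), array([ 0.49124253, -0.43349127])] [ 0.52440455 -0.37534122] -29.69539885801833
stud [ 0.53153032 -0.3735723 ]
grey slot min at 21.69248839971162 amp 9.045873361765329 vs mean 106.47117
height slot min at 19.09549099057968 amp 0.003901184970293903 vs mean 0.13750854
```

View pics/n2.png

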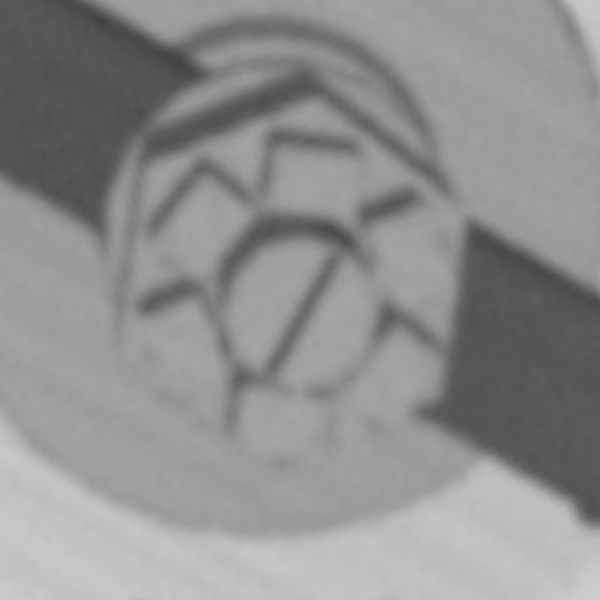

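The rectified crop (up = +x, left = +y) shows the scribed line from (270,375) to (340,250), which is about -29.5°. The slots sit near 20.5° mod 60, for example at (255,180). So the nut stands at about -0.87 rad and needs roughly 50° clockwise. I'll align the jaws with a pair of flats (tool +36°) and descend.

Emit:
{"op": "servo_tool", "data": {"series": [{"delta_pos": [0.0008,-0.0005,-0.018],"angular": [0,0,6]},{"delta_pos": [0.0008,-0.0005,-0.018],"angular": [0,0,6]},{"delta_pos": [0.0008,-0.0005,-0.018],"angular": [0,0,6]},{"delta_pos": [0,0,-0.018],"angular": [0,0,6]},{"delta_pos": [0,0,-0.018],"angular": [0,0,6]},{"delta_pos": [0,0,-0.018],"angular": [0,0,6]},{"delta_pos": [0,0,-0.018],"angular": [0,0,0]},{"delta_pos": [0,0,-0.018],"angular": [0,0,0]},{"delta_pos": [0,0,-0.018],"angular": [0,0,0]},{"delta_pos": [0,0,-0.013],"angular": [0,0,0]},{"delta_pos": [0,0,-0.0066],"angular": [0,0,0]},{"delta_pos": [0,0,0],"angular": [0,0,0]},{"delta_pos": [0,0,0],"angular": [0,0,0]}], "jaw": 0}}

```text
time: 2.8
tcp_pos: [0.5216, -0.3765, 0.1055]
tcp_rot: [-2.843, -1.336, 0.0]
contact_force: [0.1, -0.1, 0.1]
opening: 0.0855
gripper_force: 0.0
```

Emit:
{"op": "servo_tool", "data": {"series": [{"delta_pos": [0,0,0],"angular": [0,0,0]},{"delta_pos": [0,0,0],"angular": [0,0,0]},{"delta_pos": [0,0,0],"angular": [0,0,0]},{"delta_pos": [0,0,0],"angular": [0,0,0]},{"delta_pos": [0,0,0],"angular": [0,0,0]},{"delta_pos": [0,0,0],"angular": [0,0,0]},{"delta_pos": [0,0,0],"angular": [0,0,0]},{"delta_pos": [0,0,0],"angular": [0,0,0]},{"delta_pos": [0,0,0],"angular": [0,0,0]},{"delta_pos": [0,0,0],"angular": [0,0,0]}], "jaw": 255, "force": 50}}

```text
time: 3.63
tcp_pos: [0.5214, -0.3753, 0.106]
tcp_rot: [-2.842, -1.337, 0.001]
contact_force: [-6.8, 6.1, 13.1]
opening: 0.0401
gripper_force: 50.4
```

Emit:
{"op": "servo_tool", "data": {"series": [{"delta_pos": [0,0,0.001],"angular": [0,0,-1]},{"delta_pos": [0,0,0],"angular": [0,0,-3]},{"delta_pos": [0,0,0],"angular": [0,0,-3]},{"delta_pos": [0,0,0],"angular": [0,0,-3]},{"delta_pos": [0,0,0],"angular": [0,0,-3]},{"delta_pos": [0,0,0],"angular": [0,0,-3]},{"delta_pos": [0,0,0],"angular": [0,0,-3]},{"delta_pos": [0,0,0],"angular": [0,0,-3]},{"delta_pos": [0,0,0],"angular": [0,0,-3]},{"delta_pos": [0,0,0],"angular": [0,0,-3]},{"delta_pos": [0,0,0],"angular": [0,0,-3]},{"delta_pos": [0,0,0],"angular": [0,0,-3]},{"delta_pos": [0,0,0],"angular": [0,0,-3]},{"delta_pos": [0,0,0],"angular": [0,0,-3]},{"delta_pos": [0,0,0],"angular": [0,0,-3]},{"delta_pos": [0,0,0],"angular": [0,0,-3]},{"delta_pos": [0,0,0],"angular": [0,0,-3]},{"delta_pos": [0,0,0],"angular": [0,0,-1]},{"delta_pos": [0,0,0],"angular": [0,0,0]},{"delta_pos": [0,0,0],"angular": [0,0,0]}]}}

```text
time: 5.3
tcp_pos: [0.5212, -0.375, 0.1061]
tcp_rot: [-3.14, -0.01, 0.003]
contact_force: [-5.0, 5.6, 2.5]
opening: 0.0401
gripper_force: 53.8
```

Emit:
{"op": "servo_tool", "data": {"series": [{"delta_pos": [0,0,0],"angular": [0,0,0]},{"delta_pos": [0,0,0],"angular": [0,0,0]},{"delta_pos": [0,0,0],"angular": [0,0,0]},{"delta_pos": [0,0,0],"angular": [0,0,0]},{"delta_pos": [0,0,0.01],"angular": [0,0,0]},{"delta_pos": [0,0,0.02],"angular": [0,0,0]},{"delta_pos": [0,0,0.03],"angular": [0,0,0]},{"delta_pos": [0,0,0.03],"angular": [0,0,0]},{"delta_pos": [0,0,0.03],"angular": [0,0,0]},{"delta_pos": [0,0,0.03],"angular": [0,0,0]},{"delta_pos": [0,0,0.03],"angular": [0,0,0]},{"delta_pos": [0,0,0],"angular": [0,0,0]},{"delta_pos": [0,0,0],"angular": [0,0,0]}], "jaw": 0}}

```text
time: 6.38
tcp_pos: [0.5226, -0.3765, 0.2888]
tcp_rot: [3.139, 0.01, 0.005]
contact_force: [-0.5, 0.1, -1.4]
opening: 0.0854
gripper_force: 0.0
```

Run:
```python
from h import *
st=arm.state(); im,D=optics.capture("wrist")
print(st["q"],st["time"],st["tcp_pos"])
np.savez("w3.npz",im=im,d=D,p=st["tcp_pos"],r=st["tcp_rot"])
K,E=cam("wrist",st); P=cloud(K,E,D)
c=np.array([.523,-.375]); rr=np.hypot(P[...,0]-c[0],P[...,1]-c[1])
# flange outer rim: flange-level points at max radius -> circle fit
m=((D>0)&(P[...,2]>.055)&(P[...,2]<.064)&(rr<.09)).astype(np.uint8)
cn=max(cv2.findContours(m,cv2.RETR_EXTERNAL,cv2.CHAIN_APPROX_NONE)[0],key=len)[:,0]
q=onz(K,E,cn,.06)[:,:2]; A=np.c_[2*q,np.ones(len(q))]; s=np.linalg.lstsq(A,(q**2).sum(1),rcond=None)[0]
print("flange circle",s[:2],np.sqrt(s[2]+s[0]**2+s[1]**2), "z flange med",np.median(P[m>0][:,2]))
import nut; nut.run("w3.npz","pics/n3.png",(.523,-.375))
```

```text
[-7.16925320e-01  4.74258665e-01  1.21759100e+00  1.19633584e-05
  1.44552901e+00  8.47434035e-01] 6.3833 [ 0.52260138 -0.3764534   0.28877852]
flange circle [ 0.5347096  -0.38205268] 0.06164605325082676 z flange med 0.059566342476846834
bar yaw deg -29.673432692411275
bosses [array([ 0.55746287, -0.31767801]), array([ 0.49116299, -0.43394274])] [ 0.52431293 -0.37581038] -29.693920031286837
stud [ 0.53207449 -0.37495167]
grey slot min at 30.663093905067853 amp 8.50504529018905 vs mean 105.460045
height slot min at 31.092246446264053 amp 0.003393256595895649 vs mean 0.13718185
```

View pics/n3.png

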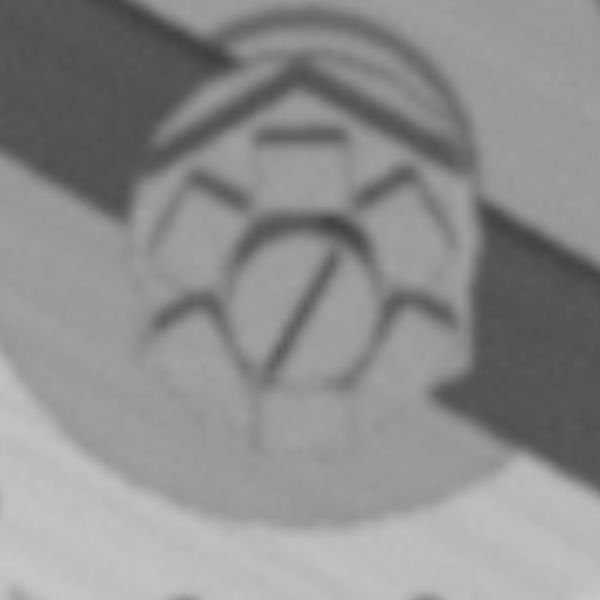

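The rectified crop shows a slot in line with the scribed line, which runs (270,378) to (338,250). The slot phase is 30.8 mod 60 (-29.2°) and the yaw is -29.7°, so the nut is lined up. Now to the detector.

Emit:
{"op": "servo_tool", "data": {"series": [{"delta_pos": [-0.0029,0.034,0.0015],"angular": [0,0,0]},{"delta_pos": [-0.0029,0.034,0.0015],"angular": [0,0,0]},{"delta_pos": [-0.0029,0.034,0.0015],"angular": [0,0,0]},{"delta_pos": [-0.0029,0.034,0.0015],"angular": [0,0,0]},{"delta_pos": [-0.0029,0.034,0.0015],"angular": [0,0,0]},{"delta_pos": [-0.0029,0.034,0.0015],"angular": [0,0,0]},{"delta_pos": [-0.0029,0.034,0.0015],"angular": [0,0,0]},{"delta_pos": [-0.0029,0.034,0.0015],"angular": [0,0,0]},{"delta_pos": [-0.0029,0.034,0.0015],"angular": [0,0,0]},{"delta_pos": [-0.0029,0.034,0.0015],"angular": [0,0,0]},{"delta_pos": [-0.0029,0.034,0.0015],"angular": [0,0,0]},{"delta_pos": [-0.0029,0.034,0.0015],"angular": [0,0,0]},{"delta_pos": [-0.0029,0.034,0.0015],"angular": [0,0,0]},{"delta_pos": [-0.0029,0.032,0.0],"angular": [0,0,0]},{"delta_pos": [0,0,0],"angular": [0,0,0]},{"delta_pos": [0,0,0],"angular": [0,0,0]}]}}

```text
time: 7.77
tcp_pos: [0.4806, 0.0993, 0.3047]
tcp_rot: [3.141, 0.015, -0.003]
contact_force: [0.8, -0.1, -0.2]
opening: 0.085
gripper_force: 0.0
```

Run:
```python
from h import *
st=arm.state(); im,D=optics.capture("wrist")
print(st["q"],st["time"],st["tcp_pos"])
np.savez("w4.npz",im=im,d=D,p=st["tcp_pos"],r=st["tcp_rot"]); cv2.imwrite("pics/w4.png",im[:,:,::-1])
K,E=cam("wrist",st); P=cloud(K,E,D)
c=np.array([.482,.098]); rr=np.hypot(P[...,0]-c[0],P[...,1]-c[1])
def fit(lo,hi,z,rmax):
    m=((D>0)&(P[...,2]>lo)&(P[...,2]<hi)&(rr<rmax)).astype(np.uint8)
    cn=max(cv2.findContours(m,cv2.RETR_EXTERNAL,cv2.CHAIN_APPROX_NONE)[0],key=len)
    q=onz(K,E,cn[:,0],z); (x,y),r=cv2.minEnclosingCircle((q[:,:2]*1000).astype(np.float32)); print(z,m.sum(),x,y,r,np.median(P[m>0][:,2]), q.min(0),q.max(0))
fit(.189,.2,.194,.03); fit(.112,.122,.117,.035); fit(.004,.016,.01,.065)
f=np.load("top0.npz"); K,E=cam("top"); Q=cloud(K,E,f["d"]); s=Q[180:215,222:262].reshape(-1,3); print("hotthing max",s.max(0),s.min(0))
```

```text
[ 8.21072255e-02  2.32371760e-01  1.55379238e+00 -5.33552517e-05
  1.35742058e+00  1.64359734e+00] 7.7667 [0.48056274 0.0993305  0.30473531]
0.194 795 486.31182861328125 99.67611694335938 11.724372863769531 0.1931199899784976 [0.47489498 0.08835972 0.194     ] [0.49765001 0.11099261 0.194     ]
0.117 1345 485.8064880371094 99.7314682006836 25.637392044067383 0.11650086330671422 [0.46669248 0.0746382  0.117     ] [0.5108324  0.12435427 0.117     ]
0.01 2994 485.30865478515625 99.60411834716797 49.500640869140625 0.009609328011908974 [0.44619784 0.0505554  0.01      ] [0.53398974 0.14855233 0.01      ]
hotthing max [ 0.65165763 -0.03984632  1.42757929] [ 0.47856328 -0.19057649 -0.00463919]
```

View pics/w4.png

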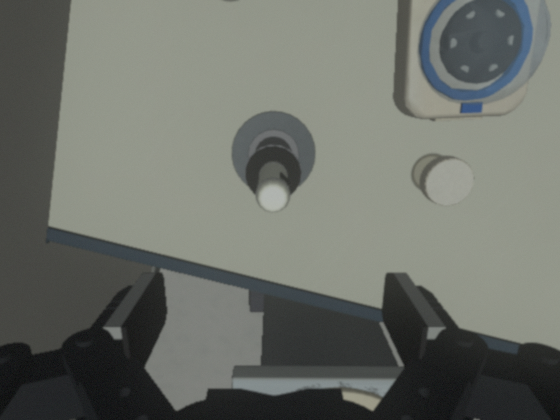

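The wrist picture shows the detector's white head at (273,193), its collar at (273,170) and the stand foot around (273,152), with the jar at (447,180). The detector is upright at (0.485, 0.0995). Descend and grip.

Emit:
{"op": "servo_tool", "data": {"series": [{"delta_pos": [0.0015,0,-0.0175],"angular": [0,0,0]},{"delta_pos": [0.0015,0,-0.0175],"angular": [0,0,0]},{"delta_pos": [0.0015,0,-0.0175],"angular": [0,0,0]},{"delta_pos": [0,0,-0.0175],"angular": [0,0,0]},{"delta_pos": [0,0,-0.0175],"angular": [0,0,0]},{"delta_pos": [0,0,-0.0175],"angular": [0,0,0]},{"delta_pos": [0,0,-0.0175],"angular": [0,0,0]},{"delta_pos": [0,0,-0.0175],"angular": [0,0,0]},{"delta_pos": [0,0,-0.0175],"angular": [0,0,0]},{"delta_pos": [0,0,-0.01],"angular": [0,0,0]},{"delta_pos": [0,0,-0.0042],"angular": [0,0,0]},{"delta_pos": [0,0,0],"angular": [0,0,0]},{"delta_pos": [0,0,0],"angular": [0,0,0]}], "jaw": 0}}

```text
time: 8.9
tcp_pos: [0.4861, 0.0974, 0.1342]
tcp_rot: [3.142, 0.009, -0.0]
contact_force: [0.0, -0.9, 0.8]
opening: 0.0853
gripper_force: 0.0
```

Emit:
{"op": "servo_tool", "data": {"series": [{"delta_pos": [0,0,0],"angular": [0,0,0]},{"delta_pos": [0,0,0],"angular": [0,0,0]},{"delta_pos": [0,0,0],"angular": [0,0,0]},{"delta_pos": [0,0,0],"angular": [0,0,0]},{"delta_pos": [0,0,0],"angular": [0,0,0]},{"delta_pos": [0,0,0],"angular": [0,0,0]},{"delta_pos": [0,0,0],"angular": [0,0,0]},{"delta_pos": [0,0,0],"angular": [0,0,0]},{"delta_pos": [0,0,0],"angular": [0,0,0]},{"delta_pos": [0,0,0],"angular": [0,0,0]},{"delta_pos": [0,0,0],"angular": [0,0,0]},{"delta_pos": [0,0,0],"angular": [0,0,0]}], "jaw": 255, "force": 50}}

```text
time: 9.9
tcp_pos: [0.486, 0.0981, 0.1344]
tcp_rot: [-3.142, -0.01, -0.001]
contact_force: [-2.8, -0.4, 6.2]
opening: 0.0238
gripper_force: 48.5
```

Emit:
{"op": "servo_tool", "data": {"series": [{"delta_pos": [0,0,0.008],"angular": [0,0,0]},{"delta_pos": [0,0,0.014],"angular": [0,0,0]},{"delta_pos": [0,0,0.02],"angular": [0,0,0]},{"delta_pos": [0,0,0.02],"angular": [0,0,0]},{"delta_pos": [0,0,0.02],"angular": [0,0,0]},{"delta_pos": [0,0,0.02],"angular": [0,0,0]},{"delta_pos": [0,0,0.02],"angular": [0,0,0]},{"delta_pos": [-0.01,-0.01,0.02],"angular": [0,0,0]},{"delta_pos": [-0.01,-0.025,0.008],"angular": [0,0,0]},{"delta_pos": [-0.01,-0.025,0],"angular": [0,0,0]},{"delta_pos": [-0.01,-0.025,0],"angular": [0,0,0]},{"delta_pos": [0,-0.025,0],"angular": [0,0,0]},{"delta_pos": [0,-0.025,0],"angular": [0,0,0]},{"delta_pos": [0,-0.025,0],"angular": [0,0,0]},{"delta_pos": [0,-0.025,0],"angular": [0,0,0]},{"delta_pos": [0,-0.025,0],"angular": [0,0,0]},{"delta_pos": [0,-0.025,0],"angular": [0,0,0]},{"delta_pos": [0,-0.025,0],"angular": [0,0,0]},{"delta_pos": [0,-0.025,0],"angular": [0,0,0]},{"delta_pos": [0,-0.015,0],"angular": [0,0,0]}]}}

```text
time: 11.57
tcp_pos: [0.4457, -0.2041, 0.2845]
tcp_rot: [3.141, 0.009, 0.0]
contact_force: [-0.7, 0.0, -1.3]
opening: 0.0237
gripper_force: 49.2
```

Emit:
{"op": "servo_tool", "data": {"series": [{"delta_pos": [0.01,-0.016,0],"angular": [0,0,0]},{"delta_pos": [0.01,-0.02,0],"angular": [0,0,0]},{"delta_pos": [0.012,-0.02,-0.01],"angular": [0,0,0]},{"delta_pos": [0.015,-0.02,-0.01],"angular": [0,0,0]},{"delta_pos": [0.015,-0.02,-0.01],"angular": [0,0,0]},{"delta_pos": [0.01,-0.02,-0.01],"angular": [0,0,0]},{"delta_pos": [0,0,0],"angular": [0,0,0]},{"delta_pos": [0,0,0],"angular": [0,0,0]},{"delta_pos": [0,0,0],"angular": [0,0,0]}]}}

```text
time: 12.32
tcp_pos: [0.5176, -0.3175, 0.2443]
tcp_rot: [-3.141, -0.01, 0.001]
contact_force: [0.6, 0.5, -0.6]
opening: 0.0242
gripper_force: 49.3
```

Run:
```python
from h import *
st=arm.state(); print(st["q"],st["time"],st["tcp_pos"],st["tcp_rot"],st["contact_force"])
ims={n:optics.capture(n) for n in("wrist","side","top")}
np.savez("g5.npz",**{n:v[0] for n,v in ims.items()},**{n+"d":v[1] for n,v in ims.items()},p=st["tcp_pos"],r=st["tcp_rot"])
tip=st["tcp_pos"]-[0,0,.12]
out=[]
for n in ims:
    K,E=cam(n,st); uv=proj(K,E,[tip,tip+[0,0,.062],tip+[0,0,.1]]); print(n,uv.round(1).tolist())
    x,y=uv[0].astype(int); w=70; im=ims[n][0]; x0=min(max(x-w,0),560-2*w); y0=min(max(y-w,0),420-2*w); print(n,"crop origin",x0,y0)
    out.append(cv2.resize(im[y0:y0+2*w,x0:x0+2*w],(260,260),interpolation=cv2.INTER_CUBIC))
cv2.imwrite("pics/g5.png",np.hstack(out)[:,:,::-1])
```

```text
[-6.48622367e-01  4.56745383e-01  1.37368498e+00  1.12347689e-04
  1.31166986e+00  9.15781624e-01] 12.3167 [ 0.51759019 -0.31751646  0.24428937] [-3.14118247e+00 -9.99452411e-03  5.30296135e-04] [ 0.55366911  0.4980539  -0.56701441]
wrist [[273.6, 200.0], [273.4, 230.6], [273.2, 259.5]]
wrist crop origin 203 129
side [[318.5, 187.3], [319.9, 172.3], [320.9, 162.6]]
side crop origin 248 117
top [[315.6, 220.7], [317.8, 220.0], [319.3, 219.6]]
top crop origin 245 150
```

View pics/g5.png

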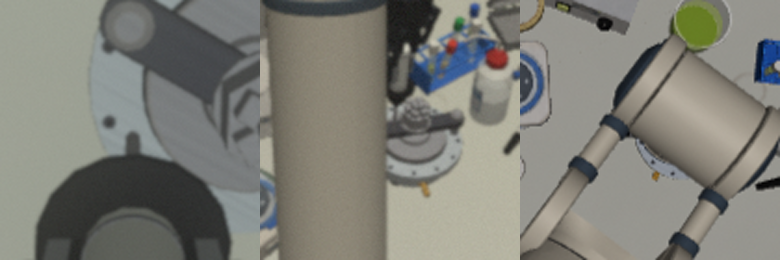

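The crops show the tip in the wrist view at crop (132,134), which is full-frame (274,201). That is within about 1 px of the projected (273.6,200). The arm blocks the side and top views. To refine the vessel centre I use the flange outer edge in the earlier wrist pictures.

Run:
```python
from h import *
from scipy.optimize import least_squares
for fn in("w2.npz","w3.npz"):
    f=np.load(fn); K,E=cam("wrist",dict(tcp_pos=f["p"],tcp_rot=f["r"])); g=cv2.GaussianBlur(cv2.cvtColor(f["im"],cv2.COLOR_RGB2GRAY),(3,3),0).astype(np.float32)
    for nm,z,r0,w in(("flange",.06,.079,.007),("lid",.07,.052,.006)):
        pts=[]
        rs=np.arange(r0-w,r0+w,.00025)
        for a in np.radians(np.arange(0,360,4)):
            if abs(np.cos(a-np.radians(60.3)))>.75: continue
            p=np.c_[.5228+rs*np.cos(a),-.3756+rs*np.sin(a),np.full(len(rs),z)]; uv=proj(K,E,p).astype(np.float32)
            pr=cv2.remap(g,uv[:,:1],uv[:,1:],cv2.INTER_LINEAR).ravel(); G=np.abs(pr[6:]-pr[:-6]); i=G.argmax()+3
            pts.append(p[i,:2])
        pts=np.array(pts); s=least_squares(lambda v:np.hypot(pts[:,0]-v[0],pts[:,1]-v[1])-v[2],[.5228,-.3756,r0],loss="soft_l1",f_scale=.0007)
        print(fn,nm,s.x.round(4),np.median(abs(s.fun)).round(5))
```

```text
w2.npz flange [ 0.5246 -0.3755  0.0775] 0.00185
w2.npz lid [ 0.5237 -0.3748  0.0526] 0.00027
w3.npz flange [ 0.5243 -0.3755  0.0778] 0.00183
w3.npz lid [ 0.5237 -0.3754  0.0527] 0.00019
```

Run:
```python
from h import *
c=np.array([.5228,-.3752]); yaw=np.radians(-29.7); X=np.array([np.cos(yaw),np.sin(yaw)]); Y=np.array([-X[1],X[0]])
r=.0583
for side in(-1,1):
    A=np.arange(55,-56,-10) if side<0 else np.arange(-55,56,10)
    P=np.array([c+side*r*np.cos(np.radians(a))*X+r*np.sin(np.radians(a))*Y for a in A])
    print("start",P[0].round(4),"end",P[-1].round(4)); print((np.diff(P,axis=0)/4*1000).round(2).tolist())
```

```text
start [ 0.5174 -0.3171] end [ 0.4701 -0.4001]
[[-2.5, -0.45], [-2.38, -0.88], [-2.19, -1.28], [-1.94, -1.64], [-1.62, -1.95], [-1.26, -2.21], [-0.86, -2.39], [-0.43, -2.5], [0.01, -2.54], [0.45, -2.5], [0.88, -2.38]]
start [ 0.5282 -0.4333] end [ 0.5755 -0.3503]
[[2.5, 0.45], [2.38, 0.88], [2.19, 1.28], [1.94, 1.64], [1.62, 1.95], [1.26, 2.21], [0.86, 2.39], [0.43, 2.5], [-0.01, 2.54], [-0.45, 2.5], [-0.88, 2.38]]
```

Emit:
{"op": "servo_tool", "data": {"series": [{"delta_pos": [0,0.0004,-0.012],"angular": [0,0,0]},{"delta_pos": [0,0,-0.012],"angular": [0,0,0]},{"delta_pos": [0,0,-0.012],"angular": [0,0,0]},{"delta_pos": [0,0,-0.01],"angular": [0,0,0]},{"delta_pos": [0,0,-0.008],"angular": [0,0,0]},{"delta_pos": [0,0,-0.004],"angular": [0,0,0]},{"delta_pos": [0,0,-0.002],"angular": [0,0,0]},{"delta_pos": [0,0,0],"angular": [0,0,0]},{"delta_pos": [0,0,0],"angular": [0,0,0]},{"delta_pos": [0,0,0],"angular": [0,0,0]}]}}

```text
time: 13.3
tcp_pos: [0.5182, -0.3177, 0.1845]
tcp_rot: [3.141, 0.01, 0.001]
contact_force: [0.7, 0.0, -1.4]
opening: 0.0239
gripper_force: 49.3
```

Run:
```python
from h import *
st=arm.state(); im,D=optics.capture("wrist"); K,E=cam("wrist",st); print(st["tcp_pos"])
tip=st["tcp_pos"]-[0,0,.12]; print(proj(K,E,tip))
a=np.radians(np.arange(0,360,30)); print(proj(K,E,np.c_[.5228+.052*np.cos(a),-.3752+.052*np.sin(a),np.full(12,.06)]).round(0).tolist())
x,y=proj(K,E,tip)[0].astype(int); cv2.imwrite("pics/t6.png",cv2.resize(im[y-60:y+30,x-60:x+60],(800,600),interpolation=cv2.INTER_CUBIC)[:,:,::-1]); print(x-60,y-60)
```

```text
[ 0.51817689 -0.31773517  0.18453935]
[[273.40957164 200.15204511]]
[[356.0, 121.0], [318.0, 131.0], [291.0, 158.0], [281.0, 192.0], [290.0, 225.0], [314.0, 249.0], [346.0, 257.0], [380.0, 249.0], [408.0, 226.0], [421.0, 193.0], [416.0, 159.0], [392.0, 132.0]]
213 140
```

View pics/t6.png

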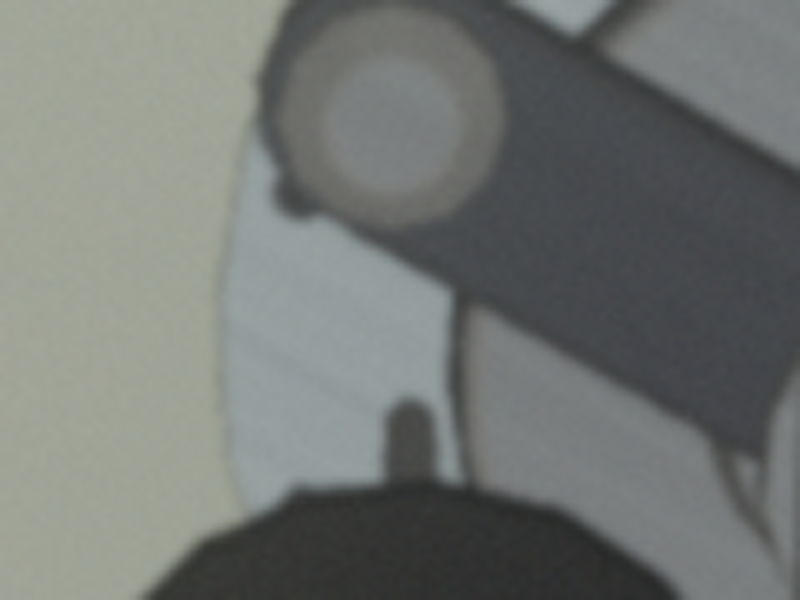

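The crop shows the stem tip at (410,400), about 45 px (6 mm) outside the dark gasket line at (455,420). That is as wanted, so I start the near sweep.

Emit:
{"op": "servo_tool", "data": {"series": [{"delta_pos": [-0.0025,-0.00045,0],"angular": [0,0,0]},{"delta_pos": [-0.0025,-0.00045,0],"angular": [0,0,0]},{"delta_pos": [-0.0025,-0.00045,0],"angular": [0,0,0]},{"delta_pos": [-0.0025,-0.00045,0],"angular": [0,0,0]},{"delta_pos": [-0.0024,-0.0009,0],"angular": [0,0,0]},{"delta_pos": [-0.0024,-0.0009,0],"angular": [0,0,0]},{"delta_pos": [-0.0024,-0.0009,0],"angular": [0,0,0]},{"delta_pos": [-0.0024,-0.0009,0],"angular": [0,0,0]},{"delta_pos": [-0.0022,-0.0013,0],"angular": [0,0,0]},{"delta_pos": [-0.0022,-0.0013,0],"angular": [0,0,0]},{"delta_pos": [-0.0022,-0.0013,0],"angular": [0,0,0]},{"delta_pos": [-0.0022,-0.0013,0],"angular": [0,0,0]},{"delta_pos": [-0.0019,-0.0016,0],"angular": [0,0,0]},{"delta_pos": [-0.0019,-0.0016,0],"angular": [0,0,0]},{"delta_pos": [-0.0019,-0.0016,0],"angular": [0,0,0]},{"delta_pos": [-0.0019,-0.0016,0],"angular": [0,0,0]},{"delta_pos": [-0.0016,-0.0019,0],"angular": [0,0,0]},{"delta_pos": [-0.0016,-0.0019,0],"angular": [0,0,0]},{"delta_pos": [-0.0016,-0.0019,0],"angular": [0,0,0]},{"delta_pos": [-0.0016,-0.0019,0],"angular": [0,0,0]}]}}

```text
time: 15.02
tcp_pos: [0.4754, -0.3424, 0.184]
tcp_rot: [3.142, 0.01, 0.0]
contact_force: [-0.9, 0.1, -1.7]
opening: 0.0238
gripper_force: 49.3
```

```bash
cat > vf.py <<'E'
from h import *
s=arm.state(); d=s["tcp_pos"][:2]-[.5228,-.3752]; y=np.radians(-29.7); X=np.array([np.cos(y),np.sin(y)]); Y=np.array([-X[1],X[0]])
print("t",s["time"],"vessel xy",(d@X).round(4),(d@Y).round(4),"r",np.hypot(*d).round(4),"ang",np.degrees(np.arctan2(d@Y,abs(d@X))).round(1),"tipz",(s["tcp_pos"][2]-.12).round(4),"tcp",s["tcp_pos"].round(4),s["contact_force"].round(1))
E
python3 vf.py
```

```text
t 15.0167 vessel xy -0.0575 0.005 r 0.0577 ang 5.0 tipz 0.064 tcp [ 0.4754 -0.3424  0.184 ] [-0.9  0.1 -1.7]
```

Emit:
{"op": "servo_tool", "data": {"series": [{"delta_pos": [-0.0013,-0.0022,0],"angular": [0,0,0]},{"delta_pos": [-0.0013,-0.0022,0],"angular": [0,0,0]},{"delta_pos": [-0.0013,-0.0022,0],"angular": [0,0,0]},{"delta_pos": [-0.0013,-0.0022,0],"angular": [0,0,0]},{"delta_pos": [-0.0009,-0.0024,0],"angular": [0,0,0]},{"delta_pos": [-0.0009,-0.0024,0],"angular": [0,0,0]},{"delta_pos": [-0.0009,-0.0024,0],"angular": [0,0,0]},{"delta_pos": [-0.0009,-0.0024,0],"angular": [0,0,0]},{"delta_pos": [-0.0004,-0.0025,0],"angular": [0,0,0]},{"delta_pos": [-0.0004,-0.0025,0],"angular": [0,0,0]},{"delta_pos": [-0.0004,-0.0025,0],"angular": [0,0,0]},{"delta_pos": [-0.0004,-0.0025,0],"angular": [0,0,0]},{"delta_pos": [0,-0.0025,0],"angular": [0,0,0]},{"delta_pos": [0,-0.0025,0],"angular": [0,0,0]},{"delta_pos": [0,-0.0025,0],"angular": [0,0,0]},{"delta_pos": [0,-0.0025,0],"angular": [0,0,0]},{"delta_pos": [0.0004,-0.0025,0],"angular": [0,0,0]},{"delta_pos": [0.0004,-0.0025,0],"angular": [0,0,0]},{"delta_pos": [0.0004,-0.0025,0],"angular": [0,0,0]},{"delta_pos": [0.0004,-0.0025,0],"angular": [0,0,0]}]}}

```text
time: 16.68
tcp_pos: [0.4668, -0.3908, 0.184]
tcp_rot: [-3.142, -0.01, 0.0]
contact_force: [0.8, -0.1, -1.3]
opening: 0.0235
gripper_force: 49.3
```

Emit:
{"op": "servo_tool", "data": {"series": [{"delta_pos": [0.0009,-0.0024,0],"angular": [0,0,0]},{"delta_pos": [0.0009,-0.0024,0],"angular": [0,0,0]},{"delta_pos": [0.0009,-0.0024,0],"angular": [0,0,0]},{"delta_pos": [0.0009,-0.0024,0],"angular": [0,0,0]},{"delta_pos": [0,0,0],"angular": [0,0,0]},{"delta_pos": [0,0,0],"angular": [0,0,0]},{"delta_pos": [0,0,0],"angular": [0,0,0]}]}}

```text
time: 17.27
tcp_pos: [0.4703, -0.4, 0.1839]
tcp_rot: [-3.141, -0.01, 0.0]
contact_force: [-0.6, 0.5, -0.4]
opening: 0.0237
gripper_force: 49.3
```

```bash
python3 vf.py
```

```text
t 17.2667 vessel xy -0.0333 -0.0476 r 0.0581 ang -55.0 tipz 0.0639 tcp [ 0.4703 -0.4     0.1839] [-0.6  0.5 -0.4]
```

Emit:
{"op": "servo_tool", "data": {"series": [{"delta_pos": [0,0,0.01],"angular": [0,0,0]},{"delta_pos": [0,0,0.02],"angular": [0,0,0]},{"delta_pos": [0,0,0.02],"angular": [0,0,0]},{"delta_pos": [0,0,0.02],"angular": [0,0,0]},{"delta_pos": [0,0,0],"angular": [0,0,0]},{"delta_pos": [0.0115,-0.0066,0],"angular": [0,0,0]},{"delta_pos": [0.0115,-0.0066,0],"angular": [0,0,0]},{"delta_pos": [0.0115,-0.0066,0],"angular": [0,0,0]},{"delta_pos": [0.0115,-0.0066,0],"angular": [0,0,0]},{"delta_pos": [0.0115,-0.0066,0],"angular": [0,0,0]},{"delta_pos": [0,0,0],"angular": [0,0,0]},{"delta_pos": [0,0,-0.015],"angular": [0,0,0]},{"delta_pos": [0,0,-0.015],"angular": [0,0,0]},{"delta_pos": [0,0,-0.015],"angular": [0,0,0]},{"delta_pos": [0,0,-0.01],"angular": [0,0,0]},{"delta_pos": [0,0,-0.008],"angular": [0,0,0]},{"delta_pos": [0,0,-0.004],"angular": [0,0,0]},{"delta_pos": [0,0,-0.003],"angular": [0,0,0]},{"delta_pos": [0,0,0],"angular": [0,0,0]},{"delta_pos": [0,0,0],"angular": [0,0,0]}]}}

```text
time: 18.93
tcp_pos: [0.528, -0.4333, 0.1845]
tcp_rot: [3.141, 0.01, 0.001]
contact_force: [0.4, 0.0, -0.8]
opening: 0.0238
gripper_force: 49.3
```

```bash
python3 vf.py
```

```text
t 18.9333 vessel xy 0.0333 -0.0479 r 0.0583 ang -55.2 tipz 0.0645 tcp [ 0.528  -0.4333  0.1845] [ 0.4  0.  -0.8]
```

Emit:
{"op": "servo_tool", "data": {"series": [{"delta_pos": [0.0025,0.00045,0],"angular": [0,0,0]},{"delta_pos": [0.0025,0.00045,0],"angular": [0,0,0]},{"delta_pos": [0.0025,0.00045,0],"angular": [0,0,0]},{"delta_pos": [0.0025,0.00045,0],"angular": [0,0,0]},{"delta_pos": [0.0024,0.0009,0],"angular": [0,0,0]},{"delta_pos": [0.0024,0.0009,0],"angular": [0,0,0]},{"delta_pos": [0.0024,0.0009,0],"angular": [0,0,0]},{"delta_pos": [0.0024,0.0009,0],"angular": [0,0,0]},{"delta_pos": [0.0022,0.0013,0],"angular": [0,0,0]},{"delta_pos": [0.0022,0.0013,0],"angular": [0,0,0]},{"delta_pos": [0.0022,0.0013,0],"angular": [0,0,0]},{"delta_pos": [0.0022,0.0013,0],"angular": [0,0,0]},{"delta_pos": [0.0019,0.0016,0],"angular": [0,0,0]},{"delta_pos": [0.0019,0.0016,0],"angular": [0,0,0]},{"delta_pos": [0.0019,0.0016,0],"angular": [0,0,0]},{"delta_pos": [0.0019,0.0016,0],"angular": [0,0,0]},{"delta_pos": [0.0016,0.0019,0],"angular": [0,0,0]},{"delta_pos": [0.0016,0.0019,0],"angular": [0,0,0]},{"delta_pos": [0.0016,0.0019,0],"angular": [0,0,0]},{"delta_pos": [0.0016,0.0019,0],"angular": [0,0,0]}]}}

```text
time: 20.6
tcp_pos: [0.5704, -0.4083, 0.184]
tcp_rot: [-3.142, -0.01, 0.0]
contact_force: [-0.9, 0.3, -0.7]
opening: 0.0239
gripper_force: 49.3
```

```bash
python3 vf.py
```

```text
t 20.6 vessel xy 0.0577 -0.0052 r 0.058 ang -5.2 tipz 0.064 tcp [ 0.5704 -0.4083  0.184 ] [-0.9  0.3 -0.7]
```

Emit:
{"op": "servo_tool", "data": {"series": [{"delta_pos": [0.0013,0.0022,0],"angular": [0,0,0]},{"delta_pos": [0.0013,0.0022,0],"angular": [0,0,0]},{"delta_pos": [0.0013,0.0022,0],"angular": [0,0,0]},{"delta_pos": [0.0013,0.0022,0],"angular": [0,0,0]},{"delta_pos": [0.0009,0.0024,0],"angular": [0,0,0]},{"delta_pos": [0.0009,0.0024,0],"angular": [0,0,0]},{"delta_pos": [0.0009,0.0024,0],"angular": [0,0,0]},{"delta_pos": [0.0009,0.0024,0],"angular": [0,0,0]},{"delta_pos": [0.0004,0.0025,0],"angular": [0,0,0]},{"delta_pos": [0.0004,0.0025,0],"angular": [0,0,0]},{"delta_pos": [0.0004,0.0025,0],"angular": [0,0,0]},{"delta_pos": [0.0004,0.0025,0],"angular": [0,0,0]},{"delta_pos": [0,0.0025,0],"angular": [0,0,0]},{"delta_pos": [0,0.0025,0],"angular": [0,0,0]},{"delta_pos": [0,0.0025,0],"angular": [0,0,0]},{"delta_pos": [0,0.0025,0],"angular": [0,0,0]},{"delta_pos": [-0.0004,0.0025,0],"angular": [0,0,0]},{"delta_pos": [-0.0004,0.0025,0],"angular": [0,0,0]},{"delta_pos": [-0.0004,0.0025,0],"angular": [0,0,0]},{"delta_pos": [-0.0004,0.0025,0],"angular": [0,0,0]}]}}

```text
time: 22.27
tcp_pos: [0.579, -0.3599, 0.184]
tcp_rot: [-3.142, -0.01, 0.0]
contact_force: [0.1, -0.8, -1.1]
opening: 0.0242
gripper_force: 49.3
```

Emit:
{"op": "servo_tool", "data": {"series": [{"delta_pos": [-0.0009,0.0024,0],"angular": [0,0,0]},{"delta_pos": [-0.0009,0.0024,0],"angular": [0,0,0]},{"delta_pos": [-0.0009,0.0024,0],"angular": [0,0,0]},{"delta_pos": [-0.0009,0.0024,0],"angular": [0,0,0]},{"delta_pos": [0,0,0],"angular": [0,0,0]},{"delta_pos": [0,0,0],"angular": [0,0,0]},{"delta_pos": [0,0,0],"angular": [0,0,0]}]}}

```text
time: 22.85
tcp_pos: [0.5755, -0.3506, 0.184]
tcp_rot: [3.141, 0.01, 0.0]
contact_force: [-0.1, -0.0, -1.3]
opening: 0.0237
gripper_force: 49.3
```

```bash
python3 vf.py
```

```text
t 22.85 vessel xy 0.0336 0.0474 r 0.0581 ang 54.7 tipz 0.064 tcp [ 0.5755 -0.3506  0.184 ] [-0.1 -0.  -1.3]
```

Emit:
{"op": "servo_tool", "data": {"series": [{"delta_pos": [0,0,0.0105],"angular": [0,0,0]},{"delta_pos": [0,0,0.0185],"angular": [0,0,0]},{"delta_pos": [0,0,0.019],"angular": [0,0,0]},{"delta_pos": [0,0,0.019],"angular": [0,0,0]},{"delta_pos": [0,0,0.019],"angular": [0,0,0]},{"delta_pos": [0,0,0.019],"angular": [0,0,0]},{"delta_pos": [-0.013,0.016,0],"angular": [0,0,0]},{"delta_pos": [-0.013,0.016,0],"angular": [0,0,0]},{"delta_pos": [-0.013,0.016,0],"angular": [0,0,0]},{"delta_pos": [-0.013,0.016,0],"angular": [0,0,0]},{"delta_pos": [-0.013,0.016,0],"angular": [0,0,0]},{"delta_pos": [-0.013,0.016,0],"angular": [0,0,0]},{"delta_pos": [-0.013,0.016,0],"angular": [0,0,0]},{"delta_pos": [-0.013,0.016,0],"angular": [0,0,0]},{"delta_pos": [-0.013,0.016,0],"angular": [0,0,0]},{"delta_pos": [-0.0125,0.016,0],"angular": [0,0,0]}]}}

```text
time: 24.18
tcp_pos: [0.4453, -0.19, 0.2898]
tcp_rot: [3.141, 0.01, 0.001]
contact_force: [0.2, -0.0, -1.2]
opening: 0.0237
gripper_force: 49.3
```

Emit:
{"op": "servo_tool", "data": {"series": [{"delta_pos": [0,0.024,0],"angular": [0,0,0]},{"delta_pos": [0,0.024,0],"angular": [0,0,0]},{"delta_pos": [0,0.024,0],"angular": [0,0,0]},{"delta_pos": [0,0.024,0],"angular": [0,0,0]},{"delta_pos": [0,0.024,0],"angular": [0,0,0]},{"delta_pos": [0,0.024,0],"angular": [0,0,0]},{"delta_pos": [0,0.024,0],"angular": [0,0,0]},{"delta_pos": [0,0.024,0],"angular": [0,0,0]},{"delta_pos": [0,0.024,0],"angular": [0,0,0]},{"delta_pos": [0.01,0.0182,0],"angular": [0,0,0]},{"delta_pos": [0.01,0.0182,0],"angular": [0,0,0]},{"delta_pos": [0.01,0.0182,0],"angular": [0,0,0]},{"delta_pos": [0.01,0.0182,0],"angular": [0,0,0]},{"delta_pos": [0,0,0],"angular": [0,0,0]},{"delta_pos": [0,0,0],"angular": [0,0,0]},{"delta_pos": [0,0,0],"angular": [0,0,0]}]}}

```text
time: 25.52
tcp_pos: [0.4857, 0.098, 0.2894]
tcp_rot: [3.141, 0.01, 0.0]
contact_force: [0.6, -0.3, -0.7]
opening: 0.0235
gripper_force: 49.4
```

Emit:
{"op": "servo_tool", "data": {"series": [{"delta_pos": [0,0,-0.015],"angular": [0,0,0]},{"delta_pos": [0,0,-0.015],"angular": [0,0,0]},{"delta_pos": [0,0,-0.015],"angular": [0,0,0]},{"delta_pos": [0,0,-0.015],"angular": [0,0,0]},{"delta_pos": [0,0,-0.015],"angular": [0,0,0]},{"delta_pos": [0,0,-0.015],"angular": [0,0,0]},{"delta_pos": [0,0,-0.015],"angular": [0,0,0]},{"delta_pos": [0,0,-0.015],"angular": [0,0,0]},{"delta_pos": [0,0,-0.01],"angular": [0,0,0]},{"delta_pos": [0,0,-0.01],"angular": [0,0,0]},{"delta_pos": [0,0,-0.005],"angular": [0,0,0]},{"delta_pos": [0,0,0],"angular": [0,0,0]},{"delta_pos": [0,0,0],"angular": [0,0,0]}]}}

```text
time: 26.6
tcp_pos: [0.4859, 0.0978, 0.1443]
tcp_rot: [3.142, 0.009, 0.0]
contact_force: [0.1, -0.7, -1.2]
opening: 0.0239
gripper_force: 49.4
```

Emit:
{"op": "servo_tool", "data": {"series": [{"delta_pos": [0,0,-0.003],"angular": [0,0,0]},{"delta_pos": [0,0,-0.003],"angular": [0,0,0]},{"delta_pos": [0,0,-0.002],"angular": [0,0,0]},{"delta_pos": [0,0,-0.0015],"angular": [0,0,0]},{"delta_pos": [0,0,0],"angular": [0,0,0]},{"delta_pos": [0,0,0],"angular": [0,0,0]},{"delta_pos": [0,0,0],"angular": [0,0,0]}]}}

```text
time: 27.18
tcp_pos: [0.4859, 0.0983, 0.1345]
tcp_rot: [-3.142, -0.01, -0.0]
contact_force: [0.1, 0.5, -1.8]
opening: 0.0238
gripper_force: 49.4
```

Home depth is reached with no contact force; release and retreat.

Emit:
{"op": "servo_tool", "data": {"series": [{"delta_pos": [0,0,0],"angular": [0,0,0]},{"delta_pos": [0,0,0],"angular": [0,0,0]},{"delta_pos": [0,0,0],"angular": [0,0,0]},{"delta_pos": [0,0,0],"angular": [0,0,0]},{"delta_pos": [0,0,0],"angular": [0,0,0]},{"delta_pos": [0,0,0],"angular": [0,0,0]},{"delta_pos": [0,0,0.01],"angular": [0,0,0]},{"delta_pos": [0,0,0.02],"angular": [0,0,0]},{"delta_pos": [0,0,0.02],"angular": [0,0,0]},{"delta_pos": [0,0,0.02],"angular": [0,0,0]},{"delta_pos": [0,0,0.02],"angular": [0,0,0]},{"delta_pos": [0,0,0.02],"angular": [0,0,0]},{"delta_pos": [0,0,0.02],"angular": [0,0,0]},{"delta_pos": [0,0,0.02],"angular": [0,0,0]},{"delta_pos": [0,0,0.02],"angular": [0,0,0]},{"delta_pos": [0,0,0],"angular": [0,0,0]},{"delta_pos": [0,0,0],"angular": [0,0,0]}], "jaw": 0}}

```text
time: 28.6
tcp_pos: [0.4863, 0.0983, 0.3052]
tcp_rot: [-3.141, -0.01, -0.003]
contact_force: [-0.1, 0.3, -1.1]
opening: 0.0854
gripper_force: 0.0
```

Run:
```python
from h import *
st=arm.state(); im,D=optics.capture("wrist"); print(st["time"],st["tcp_pos"])
K,E=cam("wrist",st); P=cloud(K,E,D)
rr=np.hypot(P[...,0]-.485,P[...,1]-.0995)
for lo,hi,z,rm in((.185,.205,.194,.03),(.108,.125,.117,.035),(.004,.016,.01,.065)):
    m=((D>0)&(P[...,2]>lo)&(P[...,2]<hi)&(rr<rm)).astype(np.uint8)
    cn=max(cv2.findContours(m,cv2.RETR_EXTERNAL,cv2.CHAIN_APPROX_NONE)[0],key=len)
    q=onz(K,E,cn[:,0],z); print(z,cv2.minEnclosingCircle((q[:,:2]*1000).astype(np.float32)),np.median(P[m>0][:,2]))
```

```text
28.6 [0.4863121  0.09826086 0.30522964]
0.194 ((487.1197204589844, 97.31082916259766), 12.569469451904297) 0.19296112346569932
0.117 ((485.88385009765625, 98.70047760009766), 26.68453025817871) 0.11644124137299236
0.01 ((485.43096923828125, 99.5296630859375), 49.52787780761719) 0.009698329826787755
```

```bash
python3 -c "
from cell import arm
print(arm.finish_job())"
```

```text
the job is handed in; nothing more can be done
None
```

I turned the castle nut about 50° clockwise until its slot lined up with the cotter hole (within about 1° in the picture), swept both sides of the joint at about 3 cm/s without contact, put the detector back upright and fully home, and handed the job in at about 29 s; the judge's verdict was not shown.

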